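# Shut the chocolate cooling cabinet and clip its door

### The job

The cooling cabinet is loaded. First ease its blue door shut, without slamming it or forcing it, until it seats on its catch and stays fully home by itself; only then press the red-tipped clip on the cabinet's top down until it snaps onto the brass pin on the door. Leave the jar, the bowl and the cup standing where they are.

Things in the scene. Friction and masses are not known exactly. Their poses are not given: they have to be found in the camera images.
- cabinet: white counter-top cooling cabinet, fixed, 280 deep (x) x 360 wide (y) x 220 high; origin at the centre of its underside; its x axis points from the front to the back, so its front looks to its -x (roughly at the robot), z up. Door bay on the left (+y) of the front, grey control column on the right
- door (a joint): opening angle of the blue door, rad: 0 = fully shut, home on its catch; 1.5 = wide open. Vertical hinge at the left (+y) end of the front; stiff, with a light spring towards 0.8. The catch (sprung roller) is met at about 0.08; from there the free edge needs some 10 to 15 N until it snaps in to 0. Not snapped in, the door comes open again when let go
- door_hinge (a point): point on the door's vertical hinge axis, 150 mm above the table; in cabinet coordinates at x -150, y +170 mm; its orientation is the door's: door panel runs 199 mm along its own -y, outer face looks along its -x
- door_push (a point): point on the outer face of the door, 170 mm from the hinge axis (30 mm inside the free edge), 150 mm above the table. The door panel is 16 mm thick, 198 mm wide, from 22 to 218 mm above the table; a black knob sticks out 36 mm at 178 mm from the hinge, 65 mm above the table. Axes as door_hinge: push along its +x
- door_pin (a point): centre of the horizontal brass pin (6 mm thick, 34 mm long, along the door's y) on lugs on the door's top edge, 120 mm from the hinge axis, 232 mm above the table
- clip (a joint): angle of the clip, rad: 0 = down and level; grows as it is raised. A light spring lifts it again to about 0.3 rad or more unless it has snapped onto the pin, which takes some 6 to 10 N at the red pad, felt in the last 0.12 rad; snapped on it rests at about 0.01 to 0.02
- clip_pivot (a point): middle of the clip's horizontal pivot (along the cabinet's y), on the cabinet's top 240 mm above the table, 70 mm behind the pin of the shut door. From it the clip's arm reaches 110 mm along its own -x (towards the robot when down), 24 mm wide
- clip_pad (a point): middle of the upper face of the red pad at the clip's end (45 mm along the arm, 34 mm wide), 87.5 mm from the pivot; axes are the clip's, z out of the pad's upper face
- jar: amber jar with steel lid, 60 across x 85 high, loose on the cabinet's top, on its right half (y -80 to -140 mm); origin at the centre of its underside
- bowl: steel bowl, 170 across x 85 high, loose on the table to the right; origin at the centre of its underside
- cup: white cup, 72 across x 80 high, loose on the table to the left; origin at the centre of its underside

How it is judged:
On the way, in this order (a step that is already met when the one before it is completed fails the run):
1. the door is home on its catch while the clip is still up (value of joint door below 0.02 rad and value of joint clip above 0.25 rad), for 0.3 s.
2. the clip is snapped down onto the pin (value of joint clip below 0.05 rad), for 0.2 s.
At the end, for the whole second after the job is handed in: The door is home on its catch (within 0.02 rad) and the clip is snapped onto the pin (within 0.05 rad of level), both staying so by themselves; jar, bowl and cup still upright within 30 mm of where they stood (value of joint door below 0.02 rad and value of joint clip below 0.05 rad and distance of each of jar, bowl, cup from where it was at the start of the episode below 0.03 m and angle between each of jar, bowl, cup's own z axis and vertical below 0.2 rad); the robot touches nothing.
It fails at once if the door is slammed: it closes faster than 1.5 rad/s just before its catch (0.1 to 0.3 rad) (value of joint door between 0.1 and 0.3 rad and velocity of joint door below -1.5 rad/s).
It fails at once if the door is forced: the robot presses on it with more than 40 N (contact force between the arm and door above 40 N).
It fails at once if the jar, the bowl or the cup is knocked over (angle between any of jar, bowl, cup's own z axis and vertical above 0.6 rad).
It also fails if it takes over 48 s, if anything falls off the work surface, if the arm or the gripper's body presses on something with over 40 N, if the wrist force passes 120 N, or if a joint passes its speed limit or range.

### The arm

A 6-joint arm with a two-finger parallel gripper is mounted at the origin on the work surface. World frame = base frame: x ahead of the robot, y to its left, z up, the work surface at z = 0. Lengths are in m, angles in rad, forces in N, time in s.
With the tool pointing down it reaches from about 0.25 to 0.775 m from the base axis. Payload 8.9 kg.
Tool frame: the origin (TCP) lies on the centre line of the jaws, within the pads' length; the fingertips stand 11 mm ahead of it and the grasp point (between the pads) lies 8 mm behind it (bot.nose_length is the z of the fingertips in the tool frame, in m); z points along the fingers, y is the line along which they close (so a half turn about z gives the same grasp; the last joint's range is limited). The gripper opens to 85 mm and grips with 20 to 120 N. Pads are 22 mm wide; open, the fingers measure 114 mm over their backs; the gripper's body (76 mm by 85 mm) begins 54 mm behind the grasp point. The pads swing forward as they close: fully open they stand 13 mm farther back than shut.
Start: joints at [0.997, 0.291, -0.153, 1.127, 0, 1.431], TCP at [0.221, 0.476, 0.242] pointing down, gripper open.
Joint ranges: [-2.52, 2.52], [-0.91, 1.74], [-1.3, 1.37], [-1.96, 2.02], [-1.52, 1.47], [-3.14, 3.14]. Speed limits (rad/s): [2.22, 2.22, 2.79, 3.14, 3.14, 3.14].

### API

Orientations are given as a unit quaternion [w, x, y, z].
In Python, from cell import status, snapshot, bot gives the robot as it stands.
- The arm moves only by the tool arm_command, never from a script. Its argument "series" is one flat list of numbers, 7 for each row, row after row: the shift along the tool's x, y, z each as a share of 1000 mm, from -1 to 1, then the turn, a rotation vector about the tool's x, y, z each as a share of 90 degrees, from -1 to 1, then the closure, from 0 (fully open) to 1 (shut). In form: [dx, dy, dz, ax, ay, az, gripper, dx, dy, dz, ax, ay, az, gripper, ...]. A call has exactly 10 rows; each row is the pose to reach, as a shift and turn from the pose commanded when the call began, along the tool's axes at that moment; what a row does not reach only later rows make up. A row lasts 1/12 s, in which the tool goes at most 41.7 mm and 7.16 degrees, less where a joint would pass 70% of its speed; a pose out of reach is approached as far as the arm can. A call with a number of a shift or a turn outside -1 to 1 is refused whole. A call with a gripper value outside its range is refused whole. The fingers move at their own pace and stop on an object; "squeeze" is the grip in N (left out, the last holds). Time passes only in rows, so rows that repeat a pose let the fingers close, or fill a call up. It gives the time, the measured TCP pose, the force, the opening and the grip force at its end, in the units of the state.
- status.sense(): the state, without advancing time (a new reading comes with each control period).
- snapshot(name): name is "scene" or "top"; returns a dict with "image" (420x560x3 uint8, red, green, blue), "depth" (420x560 float32, m along the optical axis (not along the pixel's ray), 0 where there is no reading), "mtx" (3x3 intrinsics, pixels), "k1" (the pictures are not rectified: a ray, as slopes to the right and down, at radius r is drawn at 1 + k1 r^2 times it, then the intrinsics apply), "rvec" (rotation vector, rad) and "tvec" (3), from world to camera coordinates, as OpenCV has them. Camera axes: x right, y down, z forward; pixel columns grow to the right and rows downward; lengths in m; the calibration is good to about 2 mm. A picture is of the moment at which its call begins.
- bot.sign_off(): hands the job in; it is judged then, once.
The state is a dict: "t": time; "qpos": joint angles; "qd": joint speeds; "tau": joint torques, N m; "eef_pos": TCP position; "eef_rot": TCP orientation; "ft_force": force on the tool from outside, world axes, zero at the start; "wrist_torque": the same for the moment, N m; "gripper_width": finger opening in m; "grasp_force": force on a finger pad.
Only numpy, scipy, OpenCV 4.12 (cv2) and the standard library are available. Lean on these libraries where they do the work, as an engineer would, in place of code of your own. Each camera call takes 0.05 s, during which the arm holds its last target. There are 200 camera calls.

## Working session

There is one attempt and no reset: what is moved stays moved. The work goes in short steps, Python scripts to look and compute and a tool call to move; the robot and the scene stay as the last step left them, time stands still between calls to the robot, and variables do not carry over. Pictures are saved under pics/ and viewed, at most 10 in all, crops included, and the job is handed in when it is done.

Besides the shell and the picture viewer there is one more tool, called as name(argument=value, ...) on one line, values as JSON. arm_command: Moves the arm, as the interface text tells. Shift numbers are shares of 1000 mm and turn numbers shares of 90 degrees, none past 1 either way. Its arguments: {"type":"object","properties":{"series":{"type":"array"},"squeeze":{"type":"number"}},"required":["series"]}

```bash
mkdir -p pics; ls
cat > h.py <<'E'
import numpy as np, cv2
from scipy.spatial.transform import Rotation as R
from cell import status, snapshot, bot
def rot(q): return R.from_quat([q[1],q[2],q[3],q[0]])
def world(s):
    "per-pixel world points, NaN where no depth"
    h,w=s["depth"].shape; K=s["mtx"]
    u,v=np.meshgrid(np.arange(w),np.arange(h))
    p=np.stack([u,v],-1).reshape(-1,1,2).astype(np.float64)
    n=cv2.undistortPoints(p,K,np.array([s["k1"],0,0,0.])).reshape(h,w,2)
    d=np.where(s["depth"]>0,s["depth"],np.nan)
    c=np.dstack([n*d[...,None],d]); M=cv2.Rodrigues(np.array(s["rvec"],float))[0]
    return (c-np.array(s["tvec"]).reshape(3))@M
def save(s,n): np.savez(n+".npz",P=world(s)); cv2.imwrite("pics/"+n+".png",s["image"][...,::-1])
E
python3 - <<'E'
from h import *
for n in("scene","top"): save(snapshot(n),n+"0")
s=status.sense();print(s)
print(rot(s["eef_rot"]).as_matrix().round(3))
E
```

```text
pics
{'t': 0.1, 'qpos': array([ 9.96731090e-01,  2.91246190e-01, -1.54029192e-01,  1.12670389e+00,
        4.09323497e-06,  1.43152547e+00]), 'qd': array([-0.0003747 , -0.00125052,  0.00120583, -0.00078473, -0.00072657,
        0.00072724]), 'tau': array([ 9.87166422e-04, -5.37975740e+01,  3.31919324e+01,  9.35988617e-03,
       -1.60254144e-04,  3.30281227e-05]), 'eef_pos': array([0.22092005, 0.47584543, 0.24178625]), 'eef_rot': array([-2.08433537e-04,  2.15688776e-01,  9.76461982e-01, -5.53535924e-04]), 'ft_force': array([0.28497102, 0.17940841, 0.35219716]), 'wrist_torque': array([-0.00557037,  0.00585824, -0.00328926]), 'grasp_force': 0.0, 'gripper_width': 0.08515466729216499}
[[-0.907  0.421 -0.001]
 [ 0.421  0.907 -0.001]
 [ 0.    -0.001 -1.   ]]
```

View pics/scene0.png

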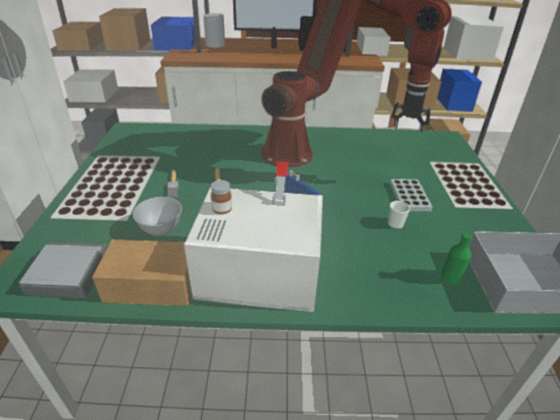

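View pics/top0.png

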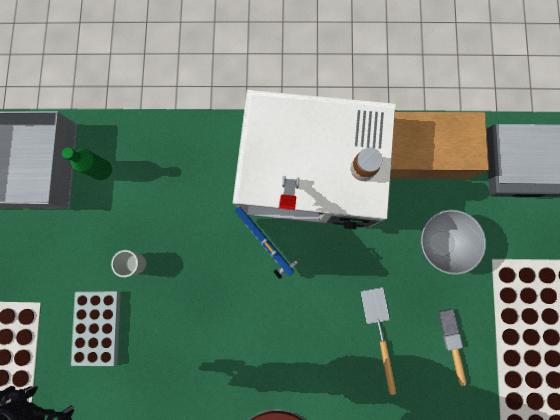

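The top view has the cabinet's roof corners near (247,91), (395,103), (387,219) and (235,204). The blue door is open from (238,210) to (292,272), the red pad is at (288,201), and the jar is at (368,162). I'll measure these next.

Run:
```python
from h import *
P=np.load("top0.npz")["P"]; im=cv2.imread("pics/top0.png"); c=im[80:290,215:415]
cv2.imwrite("pics/crop0.png",cv2.resize(c,None,fx=2.85,fy=2.85,interpolation=cv2.INTER_CUBIC))
m=(abs(P[...,2]-.22)<.006)&(P[...,0]>.3)&(im.min(2)>120)
m[:, :225]=0; m[:,400:]=0
k=cv2.morphologyEx(m.astype(np.uint8),cv2.MORPH_OPEN,np.ones((3,3)))
q=P[k>0][:,:2].astype(np.float32); (cx,cy),sz,a=cv2.minAreaRect(q); print("cab",cx,cy,sz,a,len(q)); print(cv2.boxPoints(((cx,cy),sz,a)))
b=im.astype(int); blue=(b[...,0]>b[...,2]+60)&(b[...,0]>b[...,1]+40); blue[:200]=0;blue[290:]=0;blue[:,:225]=0;blue[:,310:]=0
B=P[blue];B=B[abs(B[:,2]-.218)<.012]; v=cv2.fitLine(B[:,:2].astype(np.float32),cv2.DIST_HUBER,0,.01,.01).ravel(); print("door",v,np.degrees(np.arctan2(v[1],v[0])),B.min(0),B.max(0),len(B))
red=(b[...,2]>b[...,1]+90)&(b[...,2]>b[...,0]+90); red[:180]=0;red[220:]=0;red[:,:270]=0;red[:,310:]=0
print("red",P[red].min(0),P[red].max(0),np.nanmedian(P[red],0),red.sum())
for n,(u,v) in dict(jar=(368,162),cup=(125,262),bowl=(453,242)).items(): print(n,P[v,u])
```

```text
cab 0.7830771207809448 -0.08717262744903564 (0.36202558875083923, 0.28194040060043335) 84.68211364746094 15909
[[ 0.62593716 -0.254341  ]
 [ 0.9066641  -0.28047162]
 [ 0.9402171   0.07999575]
 [ 0.65949017  0.10612637]]
door [0.75625783 0.6542737  0.5745629  0.03148068] 40.8646 [ 0.49751527 -0.0366386   0.21321574] [0.6501829  0.09796506 0.22198591] 452
red [nan nan nan] [nan nan nan] [ 0.64800648 -0.02484602  0.31288634] 208
jar [ 0.73691161 -0.19521808  0.30568053]
cup [0.51872944 0.43545553 0.01720204]
bowl [ 0.58799845 -0.49139615  0.00521041]
```

View pics/crop0.png

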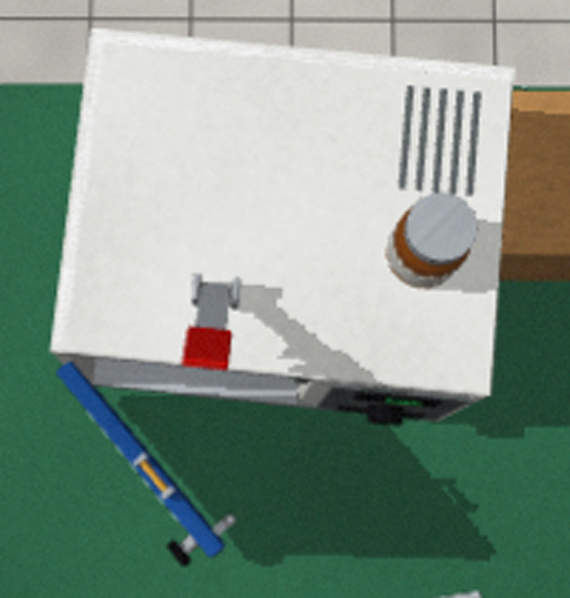

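```bash
cat >> h.py <<'E'
C=np.array([.783,-.087]); A=np.radians(-5.32); H=C+[-.15*np.cos(A)-.17*np.sin(A), -.15*np.sin(A)+.17*np.cos(A)]
PSI=-0.12
def tool(psi,tilt):
    "tool rotation: heading psi, tilt = rad up from pointing down; y in the radial plane"
    r=np.array([np.cos(psi),np.sin(psi),0]); z=np.array([0,0,1.])
    tz=r*np.sin(tilt)-z*np.cos(tilt); ty=r*np.cos(tilt)+z*np.sin(tilt)
    return R.from_matrix(np.column_stack([np.cross(ty,tz),ty,tz]))
def push(th,r=.18,gap=0,z=.155):
    "TCP with the fingertips' leading edge on the door at opening th"
    d=A-np.pi/2-th; n=A-th; u=lambda a:np.array([np.cos(a),np.sin(a)])
    p=H+r*u(d)-(.008+gap+.011*abs(np.sin(PSI-n)))*u(n)-.018*u(PSI)
    return np.array([*p,z])
def rel(p,q,p0,q0):
    return np.r_[q0.inv().apply(p-p0), (q0.inv()*q).as_rotvec()/(np.pi/2)].round(4)
E
python3 - <<'E'
from h import *
s=status.sense(); p0,q0=s["eef_pos"],rot(s["eef_rot"]); T=tool(PSI,np.pi/4)
print(H,push(.765,gap=.06),push(0))
print(rel(np.array([.40,.03,.24]),T,p0,q0))
E
```

```text
[0.64940823 0.09617543] [0.4460624  0.03763398 0.155     ] [ 0.60658555 -0.08012495  0.155     ]
[-0.3502 -0.3289  0.0021 -0.4319 -0.3128  0.7561]
```

arm_command(series=[-0.35,-0.329,0.002,-0.432,-0.313,0.756,1,-0.35,-0.329,0.002,-0.432,-0.313,0.756,1,-0.35,-0.329,0.002,-0.432,-0.313,0.756,1,-0.35,-0.329,0.002,-0.432,-0.313,0.756,1,-0.35,-0.329,0.002,-0.432,-0.313,0.756,1,-0.35,-0.329,0.002,-0.432,-0.313,0.756,1,-0.35,-0.329,0.002,-0.432,-0.313,0.756,1,-0.35,-0.329,0.002,-0.432,-0.313,0.756,1,-0.35,-0.329,0.002,-0.432,-0.313,0.756,1,-0.35,-0.329,0.002,-0.432,-0.313,0.756,1])

```text
t: 0.93
eef_pos: [0.3748, 0.091, 0.2406]
eef_rot: [0.252, 0.64, 0.691, 0.224]
ft_force: [2.0, 0.7, -0.2]
gripper_width: 0.0
grasp_force: 0.0
```

Run:
```python
from h import *
s=status.sense(); p0,q0=s["eef_pos"],rot(s["eef_rot"]); T=tool(PSI,np.pi/4)
print(s["t"],p0,s["qpos"].round(3),s["gripper_width"],s["ft_force"])
print(rel(push(.765,gap=.05),T,p0,q0))
```

```text
0.9333 [0.37479601 0.0909926  0.24056746] [ 0.123 -0.486 -1.101  0.275 -0.091  1.586] 1.0494199322811769e-05 [ 2.00489359  0.65147414 -0.18941336]
[-0.0596  0.0011  0.1163 -0.0607 -0.0452  0.1084]
```

arm_command(series=[-0.06,0.001,0.116,-0.061,-0.045,0.108,1,-0.06,0.001,0.116,-0.061,-0.045,0.108,1,-0.06,0.001,0.116,-0.061,-0.045,0.108,1,-0.06,0.001,0.116,-0.061,-0.045,0.108,1,-0.06,0.001,0.116,-0.061,-0.045,0.108,1,-0.06,0.001,0.116,-0.061,-0.045,0.108,1,-0.06,0.001,0.116,-0.061,-0.045,0.108,1,-0.06,0.001,0.116,-0.061,-0.045,0.108,1,-0.06,0.001,0.116,-0.061,-0.045,0.108,1,-0.06,0.001,0.116,-0.061,-0.045,0.108,1])

```text
t: 1.77
eef_pos: [0.4547, 0.0329, 0.1588]
eef_rot: [0.285, 0.69, 0.615, 0.253]
ft_force: [-0.5, -0.1, 0.4]
gripper_width: 0.0
grasp_force: 0.0
```

Run:
```python
from h import *
s=status.sense(); p0,q0=s["eef_pos"],rot(s["eef_rot"]); T=tool(PSI,np.pi/4)
print(s["t"],p0,s["qpos"].round(3),s["ft_force"])
for i in range(6): print(rel(push(.765,gap=.05-.01*i),T,p0,q0))
for t in np.arange(.70,.0,-.05): print(t,rel(push(t),T,p0,q0))
save(snapshot("top"),"top1"); save(snapshot("scene"),"scene1")
im=cv2.imread("pics/top1.png")[150:330,200:400]; cv2.imwrite("pics/crop1.png",cv2.resize(im,None,fx=3,fy=3))
```

```text
1.7667 [0.45470737 0.03289379 0.15879745] [-0.062 -0.086 -1.299 -0.424 -0.038  1.607] [-0.45035624 -0.13382188  0.37531962]
[-0.003  -0.0039  0.0015 -0.0021 -0.0017  0.0032]
[-0.0098  0.0013  0.0066 -0.0021 -0.0017  0.0032]
[-0.0166  0.0065  0.0118 -0.0021 -0.0017  0.0032]
[-0.0233  0.0117  0.017  -0.0021 -0.0017  0.0032]
[-0.0301  0.0169  0.0222 -0.0021 -0.0017  0.0032]
[-0.0369  0.0221  0.0274 -0.0021 -0.0017  0.0032]
0.7 [-0.0456  0.0283  0.0335 -0.0021 -0.0017  0.0032]
0.6499999999999999 [-0.0519  0.0333  0.0385 -0.0021 -0.0017  0.0032]
0.5999999999999999 [-0.0579  0.0385  0.0437 -0.0021 -0.0017  0.0032]
0.5499999999999998 [-0.0634  0.0439  0.0491 -0.0021 -0.0017  0.0032]
0.4999999999999998 [-0.0686  0.0496  0.0548 -0.0021 -0.0017  0.0032]
0.44999999999999973 [-0.0733  0.0554  0.0606 -0.0021 -0.0017  0.0032]
0.3999999999999997 [-0.0776  0.0615  0.0666 -0.0021 -0.0017  0.0032]
0.34999999999999964 [-0.0815  0.0677  0.0727 -0.0021 -0.0017  0.0032]
0.2999999999999996 [-0.0848  0.074   0.079  -0.0021 -0.0017  0.0032]
0.24999999999999956 [-0.0878  0.0804  0.0855 -0.0021 -0.0017  0.0032]
0.1999999999999995 [-0.0902  0.087   0.092  -0.0021 -0.0017  0.0032]
0.14999999999999947 [-0.0921  0.0936  0.0986 -0.0021 -0.0017  0.0032]
0.09999999999999942 [-0.0935  0.1003  0.1052 -0.0021 -0.0017  0.0032]
0.04999999999999938 [-0.0945  0.1071  0.1119 -0.0021 -0.0017  0.0032]
```

View pics/crop1.png

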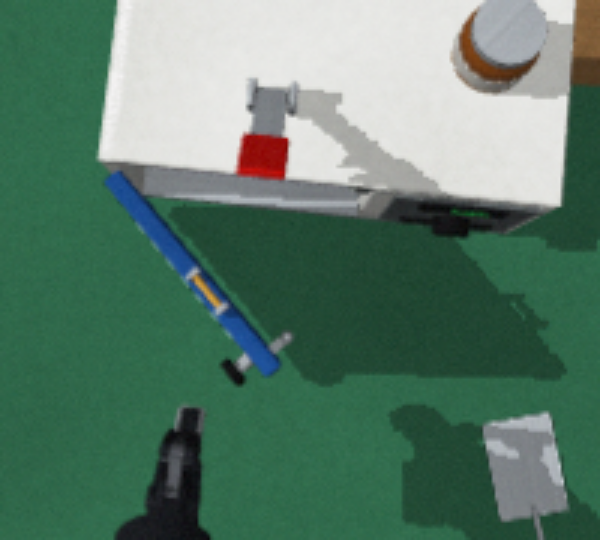

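The door is unmoved. The fingertips, at crop pixel (188,410), sit clear in front of its face. Next is contact and the first part of the arc.

arm_command(series=[-0.01,0.001,0.007,0,0,0,1,-0.0166,0.0065,0.012,0,0,0,1,-0.0233,0.0117,0.017,0,0,0,1,-0.03,0.017,0.022,0,0,0,1,-0.037,0.022,0.0274,0,0,0,1,-0.0456,0.0283,0.0335,0,0,0,1,-0.052,0.033,0.0385,0,0,0,1,-0.058,0.0385,0.0437,0,0,0,1,-0.0634,0.044,0.049,0,0,0,1,-0.0686,0.0496,0.0548,0,0,0,1])

```text
t: 2.7
eef_pos: [0.5205, -0.0448, 0.1533]
eef_rot: [0.284, 0.691, 0.616, 0.252]
ft_force: [-1.5, 1.0, 1.0]
gripper_width: 0.0001
grasp_force: 0.8
```

```bash
cat > look.py <<'E'
import sys
from h import *
s=status.sense(); n=sys.argv[1]; t=snapshot("top"); save(t,n)
print(s["t"],s["eef_pos"].round(4),s["qpos"].round(3),s["ft_force"].round(1))
P=np.load(n+".npz")["P"]; b=t["image"].astype(int)
m=(b[...,2]>b[...,0]+50)&(b[...,2]>b[...,1]+35)&(abs(P[...,2]-.218)<.012)&(P[...,0]<.68)&(P[...,1]>-.15)&(P[...,1]<.11)
v=cv2.fitLine(P[m][:,:2].astype(np.float32),cv2.DIST_HUBER,0,.01,.01).ravel(); v=v*np.sign(v[1])
print("door n",m.sum(),"theta",np.pi/2+A-np.arctan2(v[1],v[0]))
E
python3 look.py top2
python3 - <<'E'
from h import *
s=status.sense(); p0,q0=s["eef_pos"],rot(s["eef_rot"]); T=tool(PSI,np.pi/4)
for t in np.arange(.5,-.03,-.05): print(t.round(2),rel(push(t),T,push(.5)+[0,0,.0038],T))
E
```

```text
2.7 [ 0.5205 -0.0448  0.1533] [-0.306  0.056 -1.184 -0.439  0.132  1.433] [-1.5  1.   1. ]
door n 480 theta 0.5299738242225263
0.5 [ 0.     -0.0027  0.0027  0.      0.      0.    ]
0.45 [-0.0047  0.0032  0.0085  0.      0.      0.    ]
0.4 [-0.0089  0.0092  0.0146  0.      0.      0.    ]
0.35 [-0.0127  0.0154  0.0208  0.      0.      0.    ]
0.3 [-0.0161  0.0217  0.0271  0.      0.      0.    ]
0.25 [-0.0189  0.0281  0.0335  0.      0.      0.    ]
0.2 [-0.0213  0.0347  0.0401  0.      0.      0.    ]
0.15 [-0.0232  0.0413  0.0467  0.      0.      0.    ]
0.1 [-0.0246  0.048   0.0534  0.      0.      0.    ]
0.05 [-0.0254  0.0547  0.0601  0.      0.      0.    ]
0.0 [-0.0258  0.0611  0.0664  0.      0.      0.    ]
```

arm_command(series=[-0.0047,0.006,0.006,0,0,0,1,-0.009,0.012,0.012,0,0,0,1,-0.0127,0.018,0.018,0,0,0,1,-0.0161,0.0244,0.0244,0,0,0,1,-0.0178,0.028,0.028,0,0,0,1,-0.0194,0.032,0.032,0,0,0,1,-0.021,0.036,0.036,0,0,0,1,-0.022,0.04,0.04,0,0,0,1,-0.0232,0.044,0.044,0,0,0,1,-0.0232,0.044,0.044,0,0,0,1])

```text
t: 3.58
eef_pos: [0.5802, -0.0749, 0.153]
eef_rot: [0.284, 0.691, 0.615, 0.252]
ft_force: [-0.9, -0.1, 0.3]
gripper_width: 0.0
grasp_force: 0.1
```

```bash
python3 look.py top3
python3 - <<'E'
from h import *
print(push(.15),push(0))
E
```

```text
3.5833 [ 0.5802 -0.0749  0.153 ] [-0.336  0.162 -1.047 -0.406  0.153  1.411] [-0.9 -0.1  0.3]
door n 487 theta 0.17491896887584657
[ 0.57917915 -0.07413995  0.155     ] [ 0.60658555 -0.08012495  0.155     ]
```

arm_command(series=[-0.0003,0.0014,0.0014,0,0,0,1,-0.0006,0.0028,0.0028,0,0,0,1,-0.0009,0.0042,0.0042,0,0,0,1,-0.0012,0.0056,0.0056,0,0,0,1,-0.0014,0.007,0.007,0,0,0,1,-0.0016,0.0084,0.0084,0,0,0,1,-0.0018,0.0098,0.0098,0,0,0,1,-0.002,0.0112,0.0112,0,0,0,1,-0.002,0.012,0.012,0,0,0,1,-0.002,0.012,0.012,0,0,0,1])

```text
t: 4.47
eef_pos: [0.5959, -0.0787, 0.1525]
eef_rot: [0.284, 0.691, 0.615, 0.252]
ft_force: [-0.7, -0.4, 0.7]
gripper_width: 0.0
grasp_force: 0.4
```

```bash
python3 look.py top4
```

```text
4.4667 [ 0.5959 -0.0787  0.1525] [-0.331  0.188 -1.011 -0.395  0.149  1.415] [-0.7 -0.4  0.7]
door n 488 theta 0.08968349238201112
```

arm_command(series=[0,0.0006,0.0006,0,0,0,1,0,0.0012,0.0012,0,0,0,1,0,0.0018,0.0018,0,0,0,1,0,0.0024,0.0024,0,0,0,1,0,0.003,0.003,0,0,0,1,0,0.0036,0.0036,0,0,0,1,0,0.0042,0.0042,0,0,0,1,0,0.0048,0.0048,0,0,0,1,0,0.0054,0.0054,0,0,0,1,0,0.0058,0.0058,0,0,0,1])

```text
t: 5.35
eef_pos: [0.6031, -0.0796, 0.1519]
eef_rot: [0.284, 0.691, 0.615, 0.251]
ft_force: [-4.8, -0.5, 0.9]
gripper_width: 0.0002
grasp_force: 2.5
```

```bash
python3 look.py top5
```

```text
5.35 [ 0.6031 -0.0796  0.1519] [-0.327  0.2   -0.994 -0.389  0.146  1.418] [-4.8 -0.5  0.9]
door n 485 theta 0.05105896731182069
```

Force is building as expected at the catch, so I'll continue slowly.

arm_command(series=[0,0.0006,0.0006,0,0,0,1,0,0.0012,0.0012,0,0,0,1,0,0.0018,0.0018,0,0,0,1,0,0.0024,0.0024,0,0,0,1,0,0.003,0.003,0,0,0,1,0,0.0036,0.0036,0,0,0,1,0,0.0042,0.0042,0,0,0,1,0,0.0046,0.0046,0,0,0,1,0,0.005,0.005,0,0,0,1,0,0.005,0.005,0,0,0,1])

```text
t: 6.23
eef_pos: [0.6108, -0.0803, 0.1523]
eef_rot: [0.284, 0.691, 0.616, 0.252]
ft_force: [-1.8, 0.3, 0.9]
gripper_width: 0.0003
grasp_force: 0.8
```

```bash
python3 look.py top6
```

```text
6.2333 [ 0.6108 -0.0803  0.1523] [-0.323  0.211 -0.977 -0.385  0.144  1.421] [-1.8  0.3  0.9]
door n 485 theta 0.0018907382087323121
```

The door snapped in: θ reads about 0 and the force has dropped. I'll back off, check that it stays home, and measure the clip.

arm_command(series=[0,-0.005,-0.005,0,0,0,1,0,-0.015,-0.015,0,0,0,1,0,-0.035,-0.035,0,0,0,1,0,-0.055,-0.055,0,0,0,1,0,-0.055,-0.075,0,0,0,1,0,-0.045,-0.095,0,0,0,1,0,-0.025,-0.115,0,0,0,1,0,-0.005,-0.135,0,0,0,1,0,0.015,-0.155,0,0,0,1,0,0.015,-0.155,0,0,0,1])

```text
t: 7.12
eef_pos: [0.5156, -0.0696, 0.2802]
eef_rot: [0.288, 0.689, 0.615, 0.254]
ft_force: [1.5, -0.9, 0.7]
gripper_width: -0.0
grasp_force: 0.0
```

```bash
python3 look.py top7
python3 - <<'E'
from h import *
P=np.load("top7.npz")["P"]; b=cv2.imread("pics/top7.png"); i=b.astype(int)
red=(i[...,2]>i[...,1]+90)&(i[...,2]>i[...,0]+90); red[:180]=0;red[220:]=0;red[:,:270]=0;red[:,310:]=0
q=P[red]; q=q[~np.isnan(q[:,0])]
def cab(q): d=q[:,:2]-C; return np.c_[d@[np.cos(A),np.sin(A)]+.08, d@[-np.sin(A),np.cos(A)]-.05, q[:,2]-.24]
k=cab(q); k=k[k[:,2]>.01]; print("pad rel pivot, pct",np.percentile(k,[2,25,50,75,98],axis=0).round(4),len(k))
f=cv2.fitLine(k[:,[0,2]].astype(np.float32),cv2.DIST_HUBER,0,.01,.01).ravel(); print(f,"phi",np.arctan2(abs(f[1]),abs(f[0])))
cv2.imwrite("pics/crop7.png",cv2.resize(b[150:300,200:400],None,fx=3.5,fy=3.5))
E
```

```text
7.1167 [ 0.5156 -0.0696  0.2802] [-0.392 -0.249 -0.957  0.093  0.192  1.371] [ 1.5 -0.9  0.7]
door n 478 theta 0.0023347928123089723
pad rel pivot, pct [[-0.0749 -0.0159  0.0532]
 [-0.0688 -0.009   0.0636]
 [-0.06   -0.0008  0.0728]
 [-0.0511  0.0068  0.0807]
 [-0.0425  0.0141  0.0844]] 208
[ 0.6998463  -0.7142934  -0.05683132  0.06883258] phi 0.795614
```

View pics/crop7.png

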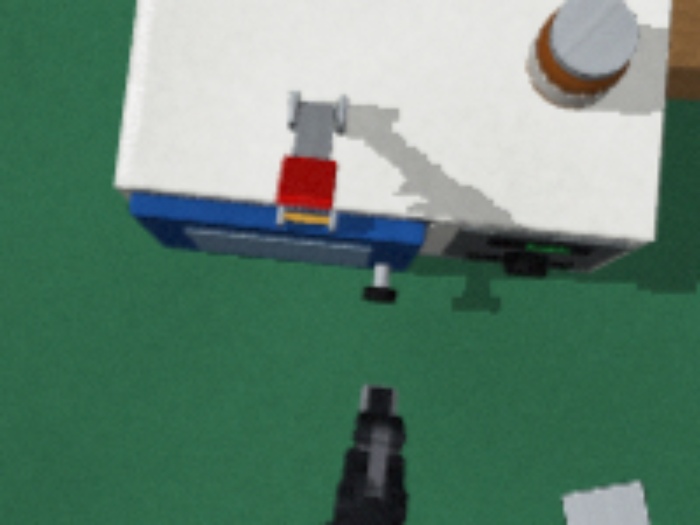

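The door stays shut (θ≈0.002) and the clip is still raised at about 0.8 rad, with its red pad at crop pixel (307,182). Now I'll plan the clip press.

```bash
cat >> h.py <<'E'
def press(ph,up=0,s=.092,h=.006):
    X=-.08-(s*np.cos(ph)-h*np.sin(ph))+.0145; u=np.array([np.cos(A),np.sin(A)]); v=np.array([-u[1],u[0]])
    return np.array([*(C+X*u+.05*v), .24+s*np.sin(ph)+h*np.cos(ph)+.011+up])
E
python3 - <<'E'
from h import *
s=status.sense(); p0,q0=s["eef_pos"],rot(s["eef_rot"]); D=tool(PSI,0)
print(rel(p0+[-.02,0.02,.11],D,p0,q0), rel(press(.8,.05),D,p0,q0)); print(press(.8),press(0))
E
```

```text
[ 0.0172  0.0621 -0.0935  0.4999  0.0011  0.0036] [0.0602 0.167  0.0339 0.4999 0.0011 0.0036]
[ 0.66288274 -0.02559846  0.321177  ] [ 0.63081436 -0.02261227  0.257     ]
```

arm_command(series=[0.017,0.062,-0.0935,0.5,0,0.004,1,0.017,0.062,-0.0935,0.5,0,0.004,1,0.017,0.062,-0.0935,0.5,0,0.004,1,0.017,0.062,-0.0935,0.5,0,0.004,1,0.017,0.062,-0.0935,0.5,0,0.004,1,0.017,0.062,-0.0935,0.5,0,0.004,1,0.017,0.062,-0.0935,0.5,0,0.004,1,0.017,0.062,-0.0935,0.5,0,0.004,1,0.03,0.09,-0.055,0.5,0,0.004,1,0.04,0.12,-0.02,0.5,0,0.004,1])

```text
t: 8.0
eef_pos: [0.5772, -0.0385, 0.3703]
eef_rot: [-0.004, 0.749, 0.663, -0.003]
ft_force: [0.8, -1.2, 1.1]
gripper_width: -0.0003
grasp_force: 0.0
```

Run:
```python
from h import *
s=status.sense(); p0,q0=s["eef_pos"],rot(s["eef_rot"]); D=tool(PSI,0)
print(s["t"],p0,s["qpos"].round(3),s["ft_force"].round(1)); print(rel(press(.8,.04),D,p0,q0))
```

```text
8.0 [ 0.57719368 -0.03846636  0.37026666] [-0.193  0.382  0.309  1.509 -0.     1.5  ] [ 0.8 -1.2  1.1]
[ 0.0232  0.0836  0.0082 -0.007  -0.0005 -0.0014]
```

arm_command(series=[0.008,0.028,0,0,0,0,1,0.016,0.056,0.003,0,0,0,1,0.023,0.083,0.008,0,0,0,1,0.023,0.083,0.008,0,0,0,1,0.023,0.083,0.008,0,0,0,1,0.023,0.083,0.008,0,0,0,1,0.023,0.083,0.008,0,0,0,1,0.023,0.083,0.008,0,0,0,1,0.023,0.083,0.008,0,0,0,1,0.023,0.083,0.008,0,0,0,1])

```text
t: 8.83
eef_pos: [0.6606, -0.0259, 0.3653]
eef_rot: [-0.002, 0.749, 0.663, -0.002]
ft_force: [0.1, -0.9, 0.9]
gripper_width: 0.0
grasp_force: 0.0
```

Run:
```python
from h import *
s=status.sense(); p0,q0=s["eef_pos"],rot(s["eef_rot"]); D=tool(PSI,0)
print(s["t"],p0,s["qpos"].round(3),s["ft_force"].round(1)); 
for a,u in((.8,.02),(.8,.005),*((x,0) for x in np.arange(.75,-.03,-.05))): print(round(a,2),rel(press(a,u),D,p0,q0))
S=snapshot("scene"); cv2.imwrite("pics/s8.png",cv2.resize(S["image"][130:250,180:360,::-1],None,fx=4,fy=4))
```

```text
8.8333 [ 0.66063045 -0.02587011  0.36527481] [-0.15   0.572  0.602  1.606  0.     1.543] [ 0.1 -0.9  0.9]
0.8 [ 0.0005  0.0023  0.0241 -0.0036 -0.0003 -0.0011]
0.8 [ 0.0005  0.0024  0.0391 -0.0036 -0.0003 -0.0011]
0.75 [ 0.0004 -0.001   0.0472 -0.0036 -0.0003 -0.0011]
0.7 [ 0.0003 -0.0042  0.0504 -0.0036 -0.0003 -0.0011]
0.65 [ 0.0002 -0.0073  0.0539 -0.0036 -0.0003 -0.0011]
0.6 [ 0.0001 -0.0102  0.0574 -0.0036 -0.0003 -0.0011]
0.55 [ 0.0001 -0.0129  0.0611 -0.0036 -0.0003 -0.0011]
0.5 [-0.     -0.0155  0.065  -0.0036 -0.0003 -0.0011]
0.45 [-0.0001 -0.0178  0.069  -0.0036 -0.0003 -0.0011]
0.4 [-0.0001 -0.02    0.073  -0.0036 -0.0003 -0.0011]
0.35 [-0.0002 -0.0219  0.0772 -0.0036 -0.0003 -0.0011]
0.3 [-0.0003 -0.0236  0.0815 -0.0036 -0.0003 -0.0011]
0.25 [-0.0003 -0.0252  0.0858 -0.0036 -0.0003 -0.0011]
0.2 [-0.0003 -0.0265  0.0903 -0.0036 -0.0003 -0.0011]
0.15 [-0.0004 -0.0275  0.0948 -0.0036 -0.0003 -0.0011]
0.1 [-0.0004 -0.0284  0.0993 -0.0036 -0.0003 -0.0011]
0.05 [-0.0004 -0.029   0.1039 -0.0036 -0.0003 -0.0011]
-0.0 [-0.0004 -0.0294  0.1084 -0.0036 -0.0003 -0.0011]
```

View pics/s8.png

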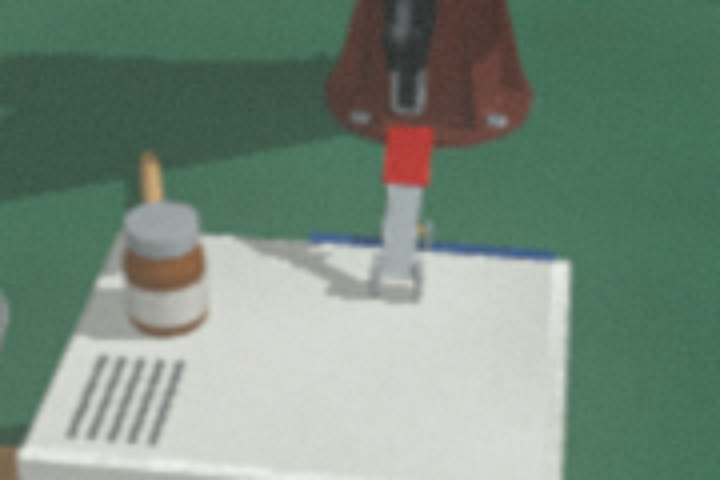

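The fingers (crop ~(408,95)) stand above the red pad (crop ~(409,155)) and are laterally aligned. I'll press along its arc.

arm_command(series=[0,0.002,0.012,0,0,0,1,0,0.002,0.024,0,0,0,1,0,0.002,0.034,0,0,0,1,0,0.001,0.042,0,0,0,1,0,-0.001,0.047,0,0,0,1,0,-0.004,0.0504,0,0,0,1,0,-0.0073,0.054,0,0,0,1,0,-0.01,0.0574,0,0,0,1,0,-0.013,0.061,0,0,0,1,0,-0.0155,0.065,0,0,0,1])

```text
t: 9.72
eef_pos: [0.6449, -0.0237, 0.2997]
eef_rot: [-0.002, 0.749, 0.663, -0.002]
ft_force: [-0.5, 0.7, 1.7]
gripper_width: -0.0002
grasp_force: 0.5
```

Run:
```python
from h import *
s=status.sense(); p0,q0=s["eef_pos"],rot(s["eef_rot"])
print(s["t"],p0,s["ft_force"].round(1),press(.5),press(.55),s["qpos"].round(2))
S=snapshot("scene"); cv2.imwrite("pics/s9.png",cv2.resize(S["image"][130:250,180:360,::-1],None,fx=4,fy=4))
```

```text
9.7167 [ 0.64494311 -0.02373047  0.29966656] [-0.5  0.7  1.7] [ 0.64489241 -0.02392321  0.30037264] [ 0.64744627 -0.02416102  0.30420237] [-0.15  0.52  0.35  1.4   0.    1.54]
```

View pics/s9.png

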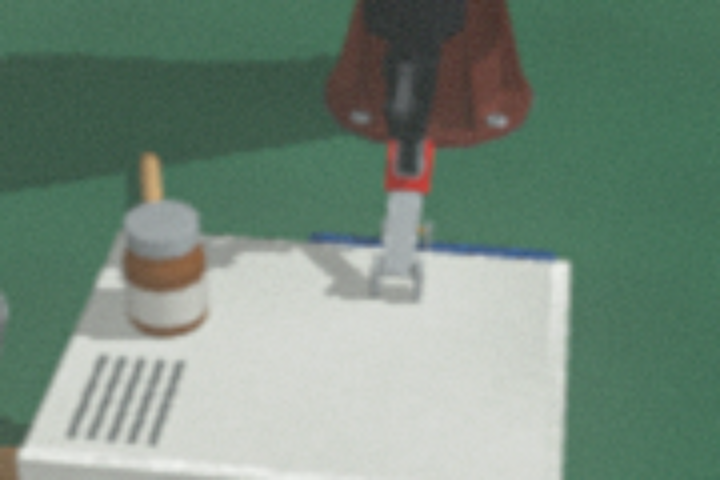

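The tips rest on the red pad (crop ~(410,170)). I'll continue down.

arm_command(series=[0,-0.0023,0.004,0,0,0,1,0,-0.0045,0.008,0,0,0,1,0,-0.0064,0.012,0,0,0,1,0,-0.008,0.0165,0,0,0,1,0,-0.0097,0.021,0,0,0,1,0,-0.011,0.025,0,0,0,1,0,-0.012,0.03,0,0,0,1,0,-0.0125,0.032,0,0,0,1,0,-0.013,0.034,0,0,0,1,0,-0.013,0.034,0,0,0,1])

```text
t: 10.6
eef_pos: [0.6321, -0.0222, 0.2658]
eef_rot: [-0.002, 0.749, 0.663, -0.002]
ft_force: [-1.2, -0.8, 4.6]
gripper_width: 0.0001
grasp_force: 2.0
```

arm_command(series=[0,0,0.001,0,0,0,1,0,0,0.002,0,0,0,1,0,0,0.003,0,0,0,1,0,0,0.004,0,0,0,1,0,0,0.005,0,0,0,1,0,0,0.006,0,0,0,1,0,0,0.007,0,0,0,1,0,0,0.008,0,0,0,1,0,0,0.009,0,0,0,1,0,0,0.009,0,0,0,1])

```text
t: 11.43
eef_pos: [0.632, -0.0221, 0.257]
eef_rot: [-0.003, 0.749, 0.663, -0.002]
ft_force: [-2.1, 0.4, 4.6]
gripper_width: 0.0001
grasp_force: 2.2
```

arm_command(series=[0,0,0.0005,0,0,0,1,0,0,0.001,0,0,0,1,0,0,0.0015,0,0,0,1,0,0,0.002,0,0,0,1,0,0,0.0025,0,0,0,1,0,0,0.0025,0,0,0,1,0,0,0.0025,0,0,0,1,0,0,0.0025,0,0,0,1,0,0,0.0025,0,0,0,1,0,0,0.0025,0,0,0,1])

```text
t: 12.27
eef_pos: [0.6321, -0.0221, 0.2567]
eef_rot: [-0.002, 0.749, 0.663, -0.001]
ft_force: [-7.3, 0.9, 20.4]
gripper_width: 0.0003
grasp_force: 10.1
```

Hard stop at 20 N with no further travel, so the clip is seated. I'll release and check.

arm_command(series=[0,0,-0.003,0,0,0,1,0,0,-0.006,0,0,0,1,0,0,-0.015,0,0,0,1,0,0,-0.03,0,0,0,1,0,0,-0.06,0,0,0,1,0,0,-0.1,0,0,0,1,0,-0.04,-0.12,0,0,0,1,0,-0.08,-0.12,0,0,0,1,0,-0.12,-0.12,0,0,0,1,0,-0.16,-0.12,0,0,0,1])

```text
t: 13.1
eef_pos: [0.4725, -0.0027, 0.3754]
eef_rot: [-0.003, 0.749, 0.663, -0.002]
ft_force: [0.9, -0.4, 0.2]
gripper_width: 0.0002
grasp_force: 0.0
```

arm_command(series=[0,-0.04,0,0,0,0,1,0,-0.08,0,0,0,0,1,0,-0.08,0,0,0,0,1,0,-0.08,0,0,0,0,1,0,-0.08,0,0,0,0,1,0,-0.08,0,0,0,0,1,0,-0.08,0,0,0,0,1,0,-0.08,0,0,0,0,1,0,-0.08,0,0,0,0,1,0,-0.08,0,0,0,0,1])

```text
t: 13.93
eef_pos: [0.3949, 0.0067, 0.3754]
eef_rot: [-0.003, 0.749, 0.663, -0.002]
ft_force: [0.1, 0.3, -0.1]
gripper_width: -0.0001
grasp_force: 0.0
```

```bash
python3 look.py topA
python3 - <<'E'
from h import *
P=np.load("topA.npz")["P"]; b=cv2.imread("pics/topA.png"); i=b.astype(int)
red=(i[...,2]>i[...,1]+90)&(i[...,2]>i[...,0]+90); red[:180]=0;red[230:]=0;red[:,:265]=0;red[:,315:]=0
q=P[red]; d=q[:,:2]-C; X=d@[np.cos(A),np.sin(A)]+.08
k=np.c_[X,q[:,2]-.24]; k=k[~np.isnan(k[:,0])]; print(np.percentile(k,[5,50,95],axis=0).round(4),len(k))
f=cv2.fitLine(k.astype(np.float32),cv2.DIST_HUBER,0,.01,.01).ravel(); print("phi",np.arctan(-f[1]/f[0]))
cv2.imwrite("pics/cropA.png",cv2.resize(b[80:300,60:500],(800,400)))
E
```

```text
13.9333 [0.3949 0.0067 0.3754] [-0.169  0.003 -0.151  1.425  0.     1.523] [ 0.1  0.3 -0.1]
door n 438 theta 0.0005288912849041871
[[-0.1077  0.0045]
 [-0.0879  0.0069]
 [-0.0682  0.0096]] 289
phi 0.022078605
```

View pics/cropA.png

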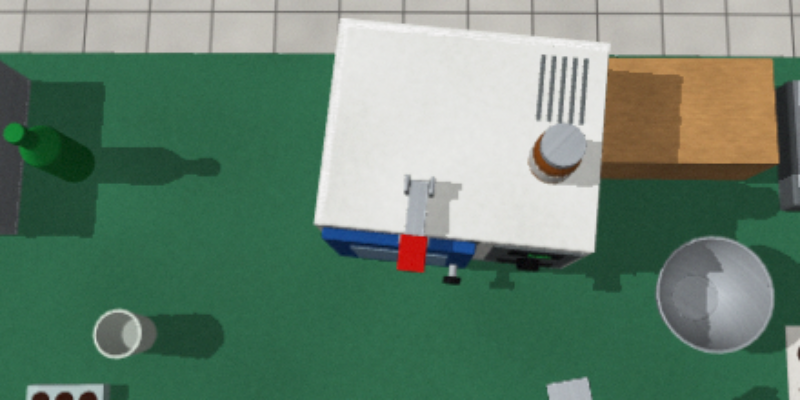

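The door is shut, the clip is level on its pin (pad at crop ~(412,253)), and the jar, bowl and cup are untouched. The arm is clear, so I'm handing in.

```bash
python3 -c "
from cell import bot
print(bot.sign_off())"
```

```text
the job is handed in; nothing more can be done
None
```

The job is handed in (no verdict was returned): on the last look, about 14 s in, the door was home on its catch (about 0.001 rad), the clip had snapped onto the pin (about 0.02 rad), the jar, bowl and cup looked unmoved, and the arm was clear.

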